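# Clamp the vial carousel onto its shaft flat

### The arm

A 6-joint arm with a two-finger parallel gripper is mounted at the origin on the work surface. World frame = base frame: x ahead of the robot, y to its left, z up, the work surface at z = 0. Lengths are in m, angles in rad, forces in N, time in s.
With the tool pointing down it reaches from about 0.35 to 0.975 m from the base axis. Payload 4.9 kg.
Tool frame: the origin (TCP) lies on the centre line of the jaws, within the pads' length; the fingertips stand 25 mm ahead of it and the grasp point (between the pads) lies 6 mm ahead of it; z points along the fingers, y is the line along which they close (so a half turn about z gives the same grasp; the last joint's range is limited). The gripper opens to 85 mm and grips with 20 to 120 N. Pads are 22 mm wide; open, the fingers measure 114 mm over their backs; the gripper's body (76 mm by 85 mm) begins 54 mm behind the grasp point. The pads swing forward as they close: fully open they stand 13 mm farther back than shut.
Start: joints at [-1.389, 0.053, 1.613, -0, 1.476, -0.119], TCP at [0.185, -0.597, 0.256] pointing down, gripper open.
Joint ranges: [-3.01, 3.01], [-1.01, 2.22], [0.06, 2.58], [-1.02, 4.17], [0.09, 2.62], [-3.14, 3.14]. Speed limits (rad/s): [2.57, 2.57, 3.14, 3.14, 3.14, 3.14].

### API

Orientations are given as a unit quaternion [w, x, y, z].
In Python, from plant import state, grab_frame, get_calibration, job gives the robot as it stands. The module is installed in compiled form; this text tells all that it offers.
- The arm moves only by the tool move_arm, never from a script. Its argument "targets" is a list that holds one entry, the list of rows, each a list of 5 numbers: the opening in per cent of the stroke, from 0 (shut) to 100 (fully open), then the shift along the tool's x, y, z as a fraction of full scale, then the turn about the tool's z as a fraction of full scale. A call has 1 to 5 rows; each row shifts and turns the commanded pose from where the row before left it, along the tool's axes as they then stand; what a row does not reach is not made up. Full scale, the value 1, is 0.6 m for a shift and 6 degrees for a turn. A row lasts 1/12 s, in which the tool goes at most 41.7 mm and 7.16 degrees, less where a joint would pass 70% of its speed; a pose out of reach is approached as far as the arm can. A call with a number of a shift or a turn outside -1 to 1 is refused whole. A call with a gripper value outside its range is refused whole. The fingers move at their own pace and stop on an object; the grip force is fixed at half the most. Time passes only in rows, so rows that do not move let the fingers close. It gives the time, the measured TCP pose, the force, the opening and the grip force at its end, in the units of the state.
- state(): the state, without advancing time (a new reading comes with each control period).
- grab_frame(name): name is "side" or "top"; returns the picture (420x560x3 uint8, red, green, blue); there is no depth.
- get_calibration(name): a dict with "vertical_fov" (degrees; the focal length in pixels is half the picture's height over the tangent of half this angle, whatever the lens; pixels are square), "cx", "cy" (the principal point, pixels), "R" (3x3) and "t" (3): a world point X has camera coordinates R X + t. Camera axes: x right, y down, z forward; pixel columns grow to the right and rows downward; lengths in m; the calibration is good to about 2 mm. A picture is of the moment at which its call begins. get_calibration takes no time and is no camera call.
- job.job_done(): hands the job in; it is judged then, once.
The state is a dict: "time": time; "joint_pos": joint angles; "joint_vel": joint speeds; "joint_efforts": joint torques, N m; "tool_pos": TCP position; "tool_rot": TCP orientation; "contact_force": force on the tool from outside, world axes, zero at the start; "ft_torque": the same for the moment, N m; "gripper_width": opening from 0.0 (shut) to 1.0 (fully open); "grasp_force": force on a finger pad.
Only numpy, scipy, OpenCV 4.12 (cv2) and the standard library are available. Lean on these libraries where they do the work, as an engineer would, in place of code of your own. Each camera call takes 0.05 s, during which the arm holds its last target. There are 200 camera calls.

### The job

The hub collar of the vial carousel is loose on its drive shaft: turn it until its clamping screw faces the shaft's flat, then press the clamping lever down past level so that it stays there. If it stops or springs back above level the screw is on the round of the shaft or off square: do not force it there (stay under 15 N), but turn the collar further and try again. Past level, press it home with 10 to 20 N, never over 25 N, then let go, leaving the things around undisturbed.

Things in the scene. Friction and masses are not known exactly. Their poses are not given: they have to be found in the camera images.
- station: Fixed white housing of the vial turret, 260 x 240 x 44 mm (x, y, z), origin under its centre on the table, -x its front. The drive shaft stands on its axis. Which way the shaft's flat faces differs every time and is NOT given by any pose or reading: the screw faces it squarely at some collar value between -1.0 and 0.4, to be found by feel (or seen on the shaft's end).
- shaft_top (a point): Centre of the top end of the fixed upright bright steel shaft, 132 mm above the table, 18 mm above the collar; this frame's axes are the housing's. The shaft is 36 mm across with one flat 5.5 mm deep (a D section) along its whole length. It does not turn. The screw's blunt tip, 10 mm wide, goes home only within about 0.2 rad of square, and touches only the round when over 0.57 rad off.
- collar (a joint): Angle of the collar, with its carousel, about the shaft, rad, -1.4 to 1.6, growing anticlockwise from above. At 0 the clamping screw points along the housing's -x; at a it points there turned a anticlockwise. Starts at 1.05 to 1.45. Stays where left (drag about 0.25 N m, more with the screw biting). Turned towards square the screw keeps its value; away from it a biting screw is pushed back out.
- collar_grip (a point): On the collar's axis, at the height to grip, 92 mm above the table. The collar is a round dark hub 54 mm across, 64 to 114 mm above the table. The frame turns with it: its -x points along the screw, whose boss (20 mm thick) and head reach 54 mm out at 94 mm height, so put the fingers on its +y and -y sides. Under it the carousel disc, 200 mm across, top at 64 mm; vial caps 8 mm higher, 91 mm out.
- lever: Black clamping lever on the screw's head: bar 10 mm thick, ending in a 14 mm ball 55 mm from the screw's axis. It swings in the upright plane 48 mm from the shaft's axis, on the collar_grip frame's -y side. Origin where screw and shaft axes cross, 94 mm above the table. Once the screw is stopped it gives 3 to 5 mm more at the ball under 10 N and springs partly back.
- screw (a joint): Turn of the clamping screw, rad; starts at 0 to 0.08. At 0 the lever rises at 33 degrees; pressing it down (1 to 4 N) raises the value (0.58 is level) and drives the screw in 12 mm per rad; it stays where left. Pressed with some 6 N it stops at 0.70 / 0.67 / 0.64 / 0.58 / 0.50 / 0.40 when 0 / 0.1 / 0.2 / 0.3 / 0.4 / 0.5 rad off square, 0.30 on the round; let go, 0.04 less. Locked: above 0.58.
- lever_ball (a point): Centre of the ball at the lever's end (radius 7 mm). With the screw at 0 it stands 46 mm out to the side of the screw's axis and 30 mm above it; at 0.66, 4 mm below it.
- cap_jar_mid (a point): Middle of a small amber jar (22 mm across, 32 mm high) standing on the housing's far left corner; leave alone.
- spare_collar: Loose dark steel ring, 54 mm across, 16 mm high, on the table by the housing; leave alone.
- driver: Screwdriver with a grey handle, 170 mm, on the table; leave alone.
- reagent: Amber reagent bottle, 60 mm across, 110 mm high, left of the turret; leave alone.
- beaker: Glass beaker, 60 mm across, 75 mm high, on the right; leave alone.
- cap_tray: White divided tray, 100 x 70 x 30 mm, left of the turret; leave alone.
- spanner: Steel spanner, 150 mm, on the table near the robot; leave alone.

How it is judged:
By the outcome, as a careful person would: the job done as asked, in the order asked, and still so for the second after the job is handed in, with the robot touching nothing.
It also fails if it takes over 72 s, if anything falls off the work surface, if the arm or the gripper's body presses on something with over 40 N, if the wrist force passes 120 N, or if a joint passes its speed limit or range.

## Working session

There is one attempt and no reset: what is moved stays moved. The work goes in short steps, Python scripts to look and compute and a tool call to move; the robot and the scene stay as the last step left them, time stands still between calls to the robot, and variables do not carry over. Pictures are saved under pics/ and viewed, at most 10 in all, crops included, and the job is handed in when it is done.

Besides the shell and the picture viewer there is one more tool, called in YAML: its name, and indented under it one key for each argument. move_arm: Moves the arm, as the interface text tells. Shift numbers are shares of 0.6 m and turn numbers shares of 6 degrees, none past 1 either way. Its arguments: {"type":"object","properties":{"targets":{"type":"array"}},"required":["targets"]}

```bash
mkdir -p pics; cat > h.py <<'E'
import numpy as np, cv2
from plant import state, grab_frame, get_calibration, job
def K(n):
    c=get_calibration(n); f=210/np.tan(np.radians(c["vertical_fov"])/2)
    return f,c["cx"],c["cy"],np.array(c["R"]),np.array(c["t"])
def proj(n,X):
    f,cx,cy,R,t=K(n); p=np.atleast_2d(X)@R.T+t
    return np.c_[cx+f*p[:,0]/p[:,2],cy+f*p[:,1]/p[:,2]]
def onz(n,uv,z):
    f,cx,cy,R,t=K(n); uv=np.atleast_2d(uv)
    d=np.c_[(uv[:,0]-cx)/f,(uv[:,1]-cy)/f,np.ones(len(uv))]@R; o=-R.T@t
    return o+d*((z-o[2])/d[:,2])[:,None]
def snap(n,name):
    im=grab_frame(n); cv2.imwrite(f"pics/{name}.png",im[:,:,::-1]); return im
E
python3 - <<'E'
from h import *
for n in("top","side"):
    snap(n,n+"0"); f,cx,cy,R,t=K(n); print(n,f,cx,cy,-R.T@t,R.round(3).tolist())
s=state();print(s["time"],s["tool_pos"],s["tool_rot"],s["gripper_width"])
E
```

```text
top 539.7036227410302 287.9530847752982 210.36088013784203 [ 0.34484887 -0.01923513  1.16002925] [[0.01, -1.0, -0.021], [-0.987, -0.007, -0.16], [0.159, 0.022, -0.987]]
side 390.0399968690351 274.8250327510317 204.9299198755601 [0.01567971 0.59863328 0.76463952] [[-0.782, -0.623, -0.011], [-0.384, 0.495, -0.78], [0.491, -0.606, -0.626]]
0.1 [ 0.18508452 -0.596423    0.25519723] [-9.20876228e-04  9.88710556e-01  1.49835197e-01 -3.47191807e-05] 0.99588075145189
```

View pics/top0.png

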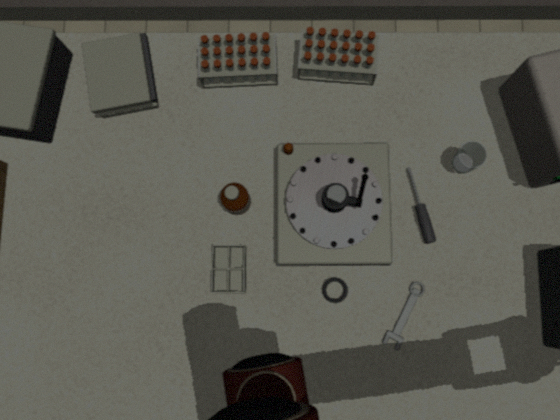

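View pics/side0.png

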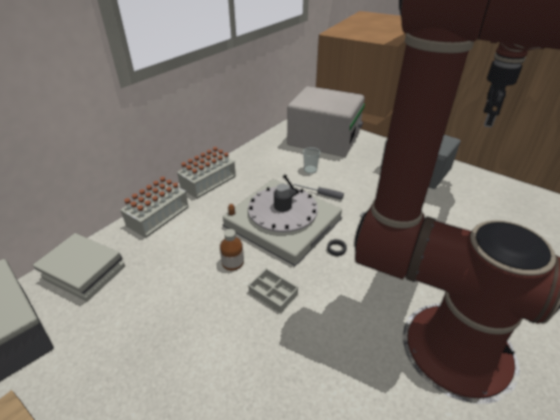

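The top view shows the housing with corners near (276,143) to (391,264), the hub near (337,197), the screw pointing right to about (358,202), and the lever going up to (365,178). The side view shows the hub near (284,196). Next I'll zoom in and measure.

```bash
python3 - <<'E'
from h import *
im=cv2.imread("pics/top0.png"); s=cv2.imread("pics/side0.png")
a=cv2.convertScaleAbs(cv2.resize(im[165:225,305:385],None,fx=7,fy=7,interpolation=cv2.INTER_CUBIC),alpha=1.6)
b=cv2.convertScaleAbs(cv2.resize(s[165:225,255:315],None,fx=7,fy=7,interpolation=cv2.INTER_CUBIC),alpha=1.3)
a=cv2.resize(a,(448,336));b=cv2.resize(b,(336,336));cv2.imwrite("pics/z.png",np.hstack([a,b]))
# housing top
hsv=cv2.cvtColor(im,cv2.COLOR_BGR2HSV); g=cv2.cvtColor(im,cv2.COLOR_BGR2GRAY)
print(g[250,260:300],g[130:150,330],g[255:275,330],g[250,375:400])
E
```

```text
[104 103 105 102 106 112 108 106 105 107 103 106 100  84  68  62  59  65
  86  97 102 107 102 101  99 103 105 100 104 102 102 104 104 103 103 103
 104 101 103 106] [109 108 105 105 104 107 105 110 103 107 106 106 101  93  90  98  99 100
 101  95] [106 106 105 104 105 102 100  95  76  48  61  96 105 108 106 108 106 106
 108 107] [105 108 108 107 104 104 109 106 108 105 107 106 108 110 106  97  88  93
 104 106 111 106 108 104 107]
```

View pics/z.png

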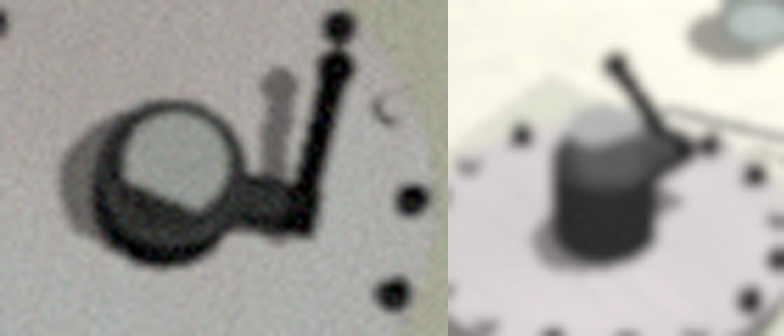

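```bash
python3 - <<'E'
from h import *
im=cv2.imread("pics/top0.png"); g=cv2.cvtColor(im,cv2.COLOR_BGR2GRAY).astype(float)
gb=cv2.GaussianBlur(g,(3,3),0)
def line(pts):
    vx,vy,x,y=cv2.fitLine(np.array(pts,np.float32),cv2.DIST_HUBER,0,.01,.01).ravel();return np.array([x,y]),np.array([vx,vy])
def cross(a,b):
    s=np.linalg.solve(np.c_[a[1],-b[1]],b[0]-a[0]);return a[0]+s[0]*a[1]
L=line([(270+gb[r,270:284].argmin(),r) for r in range(160,255)])
Rr=line([(384+gb[r,384:396].argmin(),r) for r in range(150,260)])
T=line([(c,139+gb[139:148,c].argmin()) for c in range(300,385)])
B=line([(c,260+gb[260:270,c].argmin()) for c in range(285,385)])
uv=np.array([cross(L,T),cross(Rr,T),cross(Rr,B),cross(L,B)]);P=onz("top",uv,.044)
print(uv.round(1),P.round(4),P.mean(0),[np.linalg.norm(P[i]-P[i-1]).round(4) for i in range(4)])
e=P[0]+P[1]-P[2]-P[3];yaw=np.arctan2(e[1],e[0]);print("yaw",yaw)
# shaft end
k=8;c=cv2.resize(g[170:215,315:360],None,fx=k,fy=k,interpolation=cv2.INTER_CUBIC);c=cv2.GaussianBlur(c,(9,9),0)
print(c[::16,::16].astype(int))
seed=c[int((192-170)*k),int((337-315)*k)];m=((c>70)*255).astype(np.uint8)
n,lab,st,ce=cv2.connectedComponentsWithStats(m);l=lab[int((192-170)*k),int((337-315)*k)]
mm=(lab==l).astype(np.uint8);ct=max(cv2.findContours(mm,0,1)[0],key=len)[:,0,:]
q=onz("top",(ct+.5)/k-.5+[315,170],.132)[:,:2]
print(st[l],q.min(0),q.max(0))
# round: robust circle fit r=.018
from scipy.optimize import least_squares
r=least_squares(lambda p:np.hypot(*(q-p[:2]).T)-p[2],[*q.mean(0),.018],loss="soft_l1",f_scale=.0003).x
d=np.hypot(*(q-r[:2]).T);print("circle",r)
fl=q[d<r[2]-.0012];a,b=line(fl*1000);nrm=np.array([-b[1],b[0]]);nrm*=np.sign(nrm@(a/1000-r[:2]))
an=np.arctan2(nrm[1],nrm[0]);print("flat depth",nrm@(a/1000-r[:2]),"n",an,"collar",(an-np.pi-yaw+np.pi)%(2*np.pi)-np.pi,len(fl))
hub=r[:2]
ball=onz("top",[305+337/5.6-.4,165+66/5.6-.4],.123)[0];v=ball[:2]-hub;print("ball",ball,np.linalg.norm(v),"exp",np.hypot(48,46))
# collar frame: ball at (-48,-46)
print("collar angle", (np.arctan2(v[1],v[0])-np.arctan2(-46,-48)-yaw+np.pi)%(2*np.pi)-np.pi)
E
```

```text
[[276.  143. ]
 [387.5 143. ]
 [391.5 264. ]
 [274.9 264. ]] [[ 0.6708  0.0331  0.044 ]
 [ 0.6717 -0.2045  0.044 ]
 [ 0.4148 -0.2078  0.044 ]
 [ 0.4127  0.0319  0.044 ]] [ 0.54253463 -0.0868322   0.044     ] [np.float64(0.2581), np.float64(0.2376), np.float64(0.2569), np.float64(0.2397)]
yaw 0.00873484924725986
[[ 95 103 100  96 103 103 100  99 101  99  98 105  99 102 104 104 101 100
  100 105 104 105 103]
 [103  99 101  99  97 103 101  99 101 102 102 102 102  99 102 102 104 102
  105 102 104 103 103]
 [ 99  99  98  99 102 100  99 101 103 100 101 103 102 102 105 102 103 103
  103 107 104 107 102]
 [103 100 100 100 101 104  99 103 100 101 102 102 101 104 101 103 102 102
  105 102 103 103 104]
 [101 100  99 100 100 102 100 100 102  98 101 103 102 103 104 102 103 103
  102  82  66  85 104]
 [ 99  99 101 100 101 102 102 101 100 100 101 102 105 104 104 104 101 105
   93  62  61  62  98]
 [ 97 103 100  99 100 101 102 102  98  99  97  96  98 102 104 103 102 104
  101  70  59  71 100]
 [100 101 100 102 103 103 100  81  53  40  44  47  49  64  97 103 102 106
  104  76  62  78 104]
 [100 103 1
[... 1062 characters left out ...]
107 105  96  69  21   6  12  23  29  33  32  27  23  23  88 106 106
  105  86  73  90  89]
 [106 105 109 107 101  80  46   0   6   6  14  11   5  28  73 104 104 105
  107 107 107 107 105]
 [111 107 106 106 106 109 104  70  43  32  30  41  64  92 105 107 106 106
  107 105 106 108 108]
 [107 108 106 106 106 108 109 107 108  99 102 107 106 106 105 108 104 108
  106 108 106 108 107]]
[   99   122   146   137 14894] [ 0.52819211 -0.10615196] [ 0.56167713 -0.07109631]
circle [ 0.54483355 -0.08893737  0.01713058]
flat depth 0.012925160790667684 n 2.734726 collar -0.4156016381113954 71
ball [ 0.58074367 -0.14570807  0.123     ] 0.06717476106752093 exp 66.48308055437865
collar angle 1.361944558937516
```

The shaft axis is near (0.5445, -0.0885). The collar stands at about 1.36 and the flat at about -0.41. The sizes match what was given: housing 258 x 239, shaft radius 17, ball 67 mm out. I'll turn the tool first, then travel over.

move_arm:
  targets:
    - [[100,0,0,0,-1],[100,0,0,0,-1],[100,0,0,0,-1],[100,0,0,0,-1],[100,0,0,0,-1]]

```text
time: 0.52
tool_pos: [0.1851, -0.5966, 0.2555]
tool_rot: [-0.001, 0.915, 0.403, 0.0]
contact_force: [-0.7, 0.1, -0.1]
gripper_width: 1.002
grasp_force: 0.0
```

move_arm:
  targets:
    - [[100,0,0,0,-1],[100,0,0,0,-1],[100,0,0,0,-1],[100,0,0,0,-1],[100,0,0,0,-1]]

```text
time: 0.93
tool_pos: [0.1851, -0.5966, 0.2556]
tool_rot: [-0.001, 0.78, 0.626, 0.0]
contact_force: [-0.3, -0.2, 0.0]
gripper_width: 1.004
grasp_force: 0.0
```

move_arm:
  targets:
    - [[100,0.059,0.026,0,-0.2],[100,0.059,0.026,0,0],[100,0.059,0.026,0,0],[100,0.059,0.026,0,0],[100,0.059,0.026,0,0]]

```text
time: 1.35
tool_pos: [0.2982, -0.4379, 0.2557]
tool_rot: [-0.0, 0.775, 0.632, 0.0]
contact_force: [0.2, -1.9, -0.7]
gripper_width: 1.001
grasp_force: 0.0
```

move_arm:
  targets:
    - [[100,0.059,0.026,0,0],[100,0.059,0.026,0,0],[100,0.059,0.026,0,0],[100,0.059,0.026,0,0],[100,0.059,0.026,0,0]]

```text
time: 1.77
tool_pos: [0.4101, -0.28, 0.2559]
tool_rot: [-0.0, 0.775, 0.632, -0.0]
contact_force: [0.9, 0.0, -0.0]
gripper_width: 1.003
grasp_force: 0.0
```

move_arm:
  targets:
    - [[100,0.059,0.026,0,0],[100,0.059,0.026,0,0],[100,0.059,0.026,0,0],[100,0.059,0.026,0,0],[100,0,0,0,0]]

```text
time: 2.18
tool_pos: [0.5014, -0.1505, 0.2558]
tool_rot: [-0.001, 0.773, 0.635, 0.001]
contact_force: [-0.5, -0.1, -0.9]
gripper_width: 1.002
grasp_force: 0.0
```

move_arm:
  targets:
    - [[100,0.058,0.025,0,0],[100,0.0575,0.025,0,0],[100,0,0,0.06,0],[100,0,0,0.06,0],[100,0,0,0,0]]

```text
time: 2.6
tool_pos: [0.5379, -0.0918, 0.1758]
tool_rot: [-0.006, 0.774, 0.633, -0.004]
contact_force: [-1.1, 0.2, -2.0]
gripper_width: 0.995
grasp_force: 0.0
```

```bash
python3 - <<'E'
from h import *
s=state();print(s["tool_pos"],s["tool_rot"],s["contact_force"])
a=cv2.resize(snap("top","t1")[150:250,290:400],(550,500))[:,:,::-1]
b=cv2.resize(snap("side","s1")[130:230,240:330],(250,278))[:,:,::-1]
o=np.zeros((500,800,3),np.uint8);o[:,:550]=a;o[:278,550:]=b;cv2.imwrite("pics/c1.png",cv2.convertScaleAbs(o,alpha=1.5))
E
```

```text
[ 0.53793841 -0.09179889  0.17581147] [-0.00608447  0.77434475  0.63272157 -0.00407539] [-1.13868697  0.16708542 -1.97447513]
```

View pics/c1.png

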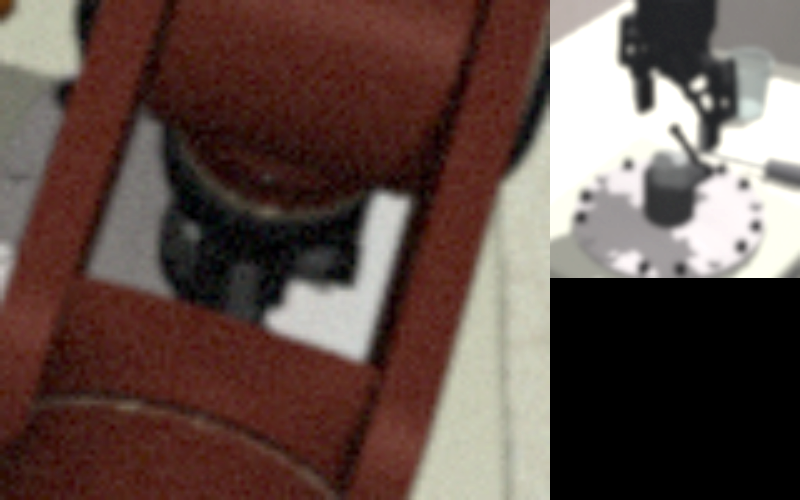

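Fingers straddle the hub in the side view, at crop (643,100) and (710,140), with the lever clear of them. I'll let the arm settle.

move_arm:
  targets:
    - [[100,0,0,0,0],[100,0,0,0,0],[100,0,0,0,0]]

```text
time: 2.95
tool_pos: [0.5437, -0.0946, 0.1871]
tool_rot: [0.002, 0.775, 0.632, 0.001]
contact_force: [0.2, -0.7, -0.3]
gripper_width: 0.999
grasp_force: 0.0
```

move_arm:
  targets:
    - [[100,0.01,0,0.03,0],[100,0,0,0.03,0],[100,0,0,0.03,0],[100,0,0,0.02,0],[100,0,0,0,0]]

```text
time: 3.37
tool_pos: [0.5422, -0.0877, 0.1162]
tool_rot: [-0.002, 0.775, 0.632, -0.001]
contact_force: [-0.0, -0.6, -0.1]
gripper_width: 1.0
grasp_force: 0.0
```

move_arm:
  targets:
    - [[100,0,0,0.02,0],[100,0,0,0.015,0],[100,0,0,0,0],[100,0,0,0,0]]

```text
time: 3.7
tool_pos: [0.5435, -0.0879, 0.097]
tool_rot: [-0.0, 0.775, 0.632, -0.0]
contact_force: [0.2, 0.1, 1.2]
gripper_width: 1.001
grasp_force: 0.0
```

Now I'll close the grip.

move_arm:
  targets:
    - [[40,0,0,0,0],[40,0,0,0,0],[40,0,0,0,0],[40,0,0,0,0],[40,0,0,0,0]]

```text
time: 4.12
tool_pos: [0.5439, -0.088, 0.0984]
tool_rot: [0.0, 0.775, 0.632, 0.0]
contact_force: [-2.1, 1.3, 5.8]
gripper_width: 0.615
grasp_force: 64.0
```

move_arm:
  targets:
    - [[40,0,0,0,0],[40,0,0,0,0],[40,0,0,0,0],[40,0,0,0,0],[40,0,0,0,0]]

```text
time: 4.53
tool_pos: [0.5439, -0.088, 0.0984]
tool_rot: [0.0, 0.775, 0.632, 0.0]
contact_force: [-2.9, 1.4, 6.1]
gripper_width: 0.621
grasp_force: 64.0
```

move_arm:
  targets:
    - [[40,0,0,0,0.5],[40,0,0,0,0.5],[40,0,0,0,0.5],[40,0,0,0,0.5],[40,0,0,0,0]]

```text
time: 4.95
tool_pos: [0.544, -0.088, 0.0984]
tool_rot: [0.0, 0.837, 0.547, 0.0]
contact_force: [-2.6, 0.1, 5.2]
gripper_width: 0.62
grasp_force: 64.3
```

move_arm:
  targets:
    - [[40,0,0,0,0.9],[40,0,0,0,0.9],[40,0,0,0,0.9],[40,0,0,0,0.9],[40,0,0,0,0.9]]

```text
time: 5.37
tool_pos: [0.5443, -0.0882, 0.0984]
tool_rot: [0.001, 0.942, 0.336, 0.0]
contact_force: [-0.6, -1.6, 4.0]
gripper_width: 0.618
grasp_force: 64.2
```

move_arm:
  targets:
    - [[40,0,0,0,0.9],[40,0,0,0,0.9],[40,0,0,0,0.9],[40,0,0,0,0.9],[40,0,0,0,0.9]]

```text
time: 5.78
tool_pos: [0.5444, -0.0885, 0.0984]
tool_rot: [0.001, 0.994, 0.106, 0.001]
contact_force: [-0.9, -2.3, 2.6]
gripper_width: 0.623
grasp_force: 64.2
```

move_arm:
  targets:
    - [[40,0,0,0,0.9],[40,0,0,0,0.9],[40,0,0,0,0.9],[40,0,0,0,0.9],[40,0,0,0,0.9]]

```text
time: 6.2
tool_pos: [0.5444, -0.0888, 0.0984]
tool_rot: [0.001, 0.992, -0.129, 0.001]
contact_force: [-1.5, -4.0, 3.6]
gripper_width: 0.619
grasp_force: 63.9
```

move_arm:
  targets:
    - [[40,0,0,0,0.7],[40,0,0,0,0.7],[40,0,0,0,0],[40,0,0,0,0],[40,0,0,0,0]]

```text
time: 6.62
tool_pos: [0.5444, -0.0889, 0.0984]
tool_rot: [0.001, 0.98, -0.199, 0.001]
contact_force: [-1.6, -5.5, 5.0]
gripper_width: 0.619
grasp_force: 64.2
```

```bash
python3 - <<'E'
from h import *
s=state();q=s["tool_rot"];print(s["joint_pos"],2*np.arctan2(q[2],q[1]),s["ft_torque"])
E
```

```text
[-2.96148632e-01  3.02866671e-02  1.91343277e+00 -1.35535219e-03
  1.19558643e+00  1.67494284e+00] -0.3997998893519295 [-0.48277244  0.24330402 -0.24420807]
```

move_arm:
  targets:
    - [[100,0,0,0,0],[100,0,0,0,0],[100,0,0,0,0],[100,0,0,0,0],[100,0,0,-0.02,0]]

```text
time: 7.03
tool_pos: [0.5416, -0.087, 0.1066]
tool_rot: [-0.0, 0.98, -0.199, -0.003]
contact_force: [0.5, 0.2, -0.3]
gripper_width: 0.997
grasp_force: 0.0
```

move_arm:
  targets:
    - [[100,0,0,-0.03,0],[100,0,0,-0.04,0],[100,0,0,-0.05,0],[100,0,0,-0.05,0],[100,0,0,-0.03,0]]

```text
time: 7.45
tool_pos: [0.5448, -0.088, 0.2342]
tool_rot: [0.0, 0.98, -0.199, 0.003]
contact_force: [-0.3, -0.5, -0.1]
gripper_width: 1.004
grasp_force: 0.0
```

move_arm:
  targets:
    - [[0,0,0.06,0,0],[0,0,0.065,0,0],[0,0,0.065,0,0],[0,0,0.065,0,0],[0,0,0.06,0,0]]

```text
time: 7.87
tool_pos: [0.469, -0.2634, 0.2305]
tool_rot: [0.0, 0.98, -0.199, 0.001]
contact_force: [0.9, -0.5, -0.5]
gripper_width: 0.301
grasp_force: 0.0
```

```bash
python3 - <<'E'
from h import *
s=state();print(s["tool_pos"],s["gripper_width"])
a=cv2.resize(snap("top","t2")[150:250,290:400],(528,480),interpolation=2)[:,:,::-1]
b=cv2.resize(snap("side","s2")[150:230,240:330],(270,240),interpolation=2)[:,:,::-1]
o=np.zeros((480,798,3),np.uint8);o[:,:528]=a;o[:240,528:]=b;cv2.imwrite("pics/c2.png",cv2.convertScaleAbs(o,alpha=1.5))
E
```

```text
[ 0.46904745 -0.26338067  0.23051456] 0.30133707038627816
```

View pics/c2.png

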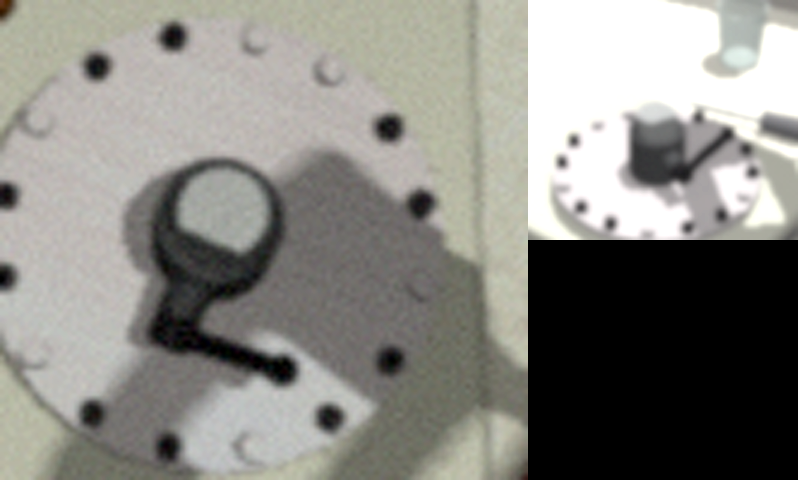

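The lever now points to the lower right, with the ball at crop (284,370), and the boss points the same way as the flat. I'll check the ball position.

```bash
python3 - <<'E'
from h import *
im=cv2.imread("pics/t2.png"); g=cv2.cvtColor(im,cv2.COLOR_BGR2GRAY)
ball=onz("top",[290+284/4.8-.4,150+370/4.8-.4],.122)[0]
for hub in([.5444,-.0885],[.5448,-.0889]):
    v=ball[:2]-hub
    print(ball,np.linalg.norm(v),(np.arctan2(v[1],v[0])-np.arctan2(-46,-48)-.0087+np.pi)%(2*np.pi)-np.pi)
m=onz("top",np.array([[177,227],[237,253]])/4.8+[289.6,149.6],.132);d=m[1]-m[0];print("flat",np.arctan2(d[1],d[0])+np.pi/2-.0087)
c=-.41+.0087;R=np.array([[np.cos(c),-np.sin(c)],[np.sin(c),np.cos(c)]])
for y in(-46,-51,-55):print(y,np.array([.5444,-.0887])+R@np.array([-.048,y/1e3]))
s=state();print(s["tool_pos"],s["gripper_width"])
E
```

```text
[ 0.48121897 -0.11368694  0.122     ] 0.06801635567664341 -0.39348510749799415
[ 0.48121897 -0.11368694  0.122     ] 0.06824177538904411 -0.4011005546466344
flat -0.41940375555515913
-46 [ 0.4822451  -0.11229594]
-51 [ 0.48029202 -0.11689871]
-55 [ 0.47872956 -0.12058093]
[ 0.46827852 -0.26566364  0.23040927] 0.11285986607690554
```

move_arm:
  targets:
    - [[0,-0.016,-0.047,0,0],[0,-0.016,-0.047,0,0],[0,-0.016,-0.047,0,0],[0,-0.016,-0.047,0,0],[0,-0.016,-0.047,0,0]]

```text
time: 8.38
tool_pos: [0.4808, -0.1112, 0.2301]
tool_rot: [-0.0, 0.98, -0.199, 0.0]
contact_force: [0.3, -0.5, -0.3]
gripper_width: -0.006
grasp_force: 0.0
```

move_arm:
  targets:
    - [[0,0,0,0.03,0],[0,0,0,0.03,0],[0,0,0,0.03,0],[0,0,0,0,0],[0,0,0,0,0]]

```text
time: 8.8
tool_pos: [0.4803, -0.1124, 0.1749]
tool_rot: [-0.0, 0.98, -0.199, -0.001]
contact_force: [-0.3, 0.7, 0.7]
gripper_width: -0.002
grasp_force: 0.0
```

move_arm:
  targets:
    - [[0,0,0,0,0],[0,0,0,0,0]]

```text
time: 8.97
tool_pos: [0.4816, -0.1135, 0.1772]
tool_rot: [0.0, 0.98, -0.199, 0.001]
contact_force: [0.3, -0.1, 0.8]
gripper_width: 0.001
grasp_force: 0.0
```

move_arm:
  targets:
    - [[0,0,0.006,0.015,0],[0,0,0,0.01,0],[0,0,0,0.005,0],[0,0,0,0.005,0],[0,0,0,0,0]]

```text
time: 9.38
tool_pos: [0.4789, -0.1168, 0.1535]
tool_rot: [0.0, 0.98, -0.199, -0.001]
contact_force: [0.0, 0.1, 0.2]
gripper_width: 0.001
grasp_force: 0.0
```

move_arm:
  targets:
    - [[0,0,0,0.005,0],[0,0,0,0.005,0],[0,0,0,0,0]]

```text
time: 9.63
tool_pos: [0.4795, -0.1169, 0.1482]
tool_rot: [0.0, 0.98, -0.199, 0.0]
contact_force: [-0.0, -1.3, 0.4]
gripper_width: 0.003
grasp_force: 0.7
```

move_arm:
  targets:
    - [[0,0,0,0.005,0],[0,0,0,0.005,0],[0,0,0,0,0]]

```text
time: 9.88
tool_pos: [0.4792, -0.1165, 0.1416]
tool_rot: [-0.0, 0.98, -0.199, -0.0]
contact_force: [0.5, -0.5, 0.6]
gripper_width: -0.001
grasp_force: 0.6
```

move_arm:
  targets:
    - [[0,0,0,0.004,0],[0,0,0,0.004,0],[0,0,0,0,0]]

```text
time: 10.13
tool_pos: [0.4791, -0.1164, 0.1368]
tool_rot: [-0.0, 0.98, -0.199, -0.0]
contact_force: [0.9, -0.6, 1.3]
gripper_width: 0.001
grasp_force: 0.3
```

move_arm:
  targets:
    - [[0,0,0,0.004,0],[0,0,0,0.003,0],[0,0,0,0,0]]

```text
time: 10.38
tool_pos: [0.4791, -0.1165, 0.1328]
tool_rot: [-0.0, 0.98, -0.199, -0.0]
contact_force: [0.4, -0.3, 1.1]
gripper_width: -0.001
grasp_force: 0.3
```

move_arm:
  targets:
    - [[0,0,0,0.003,0],[0,0,0,0.003,0],[0,0,0,0,0]]

```text
time: 10.63
tool_pos: [0.4792, -0.1166, 0.1293]
tool_rot: [-0.0, 0.98, -0.199, -0.0]
contact_force: [0.7, -0.8, 1.2]
gripper_width: -0.001
grasp_force: 0.3
```

move_arm:
  targets:
    - [[0,0,0,0.003,0],[0,0,0,0.002,0],[0,0,0,0,0]]

```text
time: 10.88
tool_pos: [0.4792, -0.1166, 0.1264]
tool_rot: [-0.0, 0.98, -0.199, -0.0]
contact_force: [-0.1, -0.4, 0.9]
gripper_width: 0.001
grasp_force: 0.3
```

```bash
python3 - <<'E'
from h import *
s=state();print(s["tool_pos"],s["contact_force"],s["ft_torque"])
b=cv2.resize(snap("side","s3")[150:230,240:330],(720,600)[:2],interpolation=2)[:,:,::-1]
cv2.imwrite("pics/c3.png",cv2.convertScaleAbs(b,alpha=1.5))
E
```

```text
[ 0.479245   -0.11662849  0.12640613] [-0.11993064 -0.37434524  0.9014335 ] [-0.0530425  -0.01675018  0.01981011]
```

View pics/c3.png

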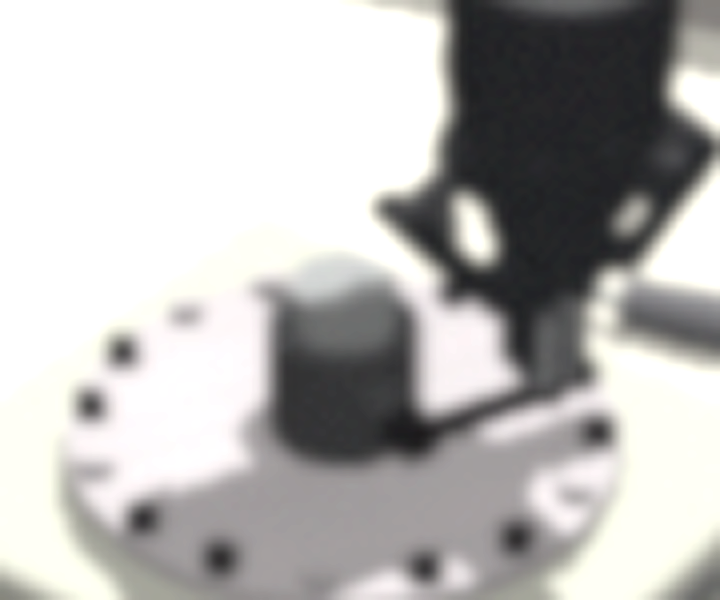

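The fingertip at (550,370) has pushed the lever almost level, and the resistance is still low, so the screw is going onto the flat. I'll press on in smaller steps.

move_arm:
  targets:
    - [[0,0,0,0.003,0],[0,0,0,0.002,0],[0,0,0,0,0]]

```text
time: 11.18
tool_pos: [0.4792, -0.1166, 0.1234]
tool_rot: [0.0, 0.98, -0.199, -0.0]
contact_force: [-0.2, -1.0, 0.6]
gripper_width: 0.002
grasp_force: 0.3
```

move_arm:
  targets:
    - [[0,0,0,0.002,0],[0,0,0,0,0]]

```text
time: 11.35
tool_pos: [0.4793, -0.1167, 0.1223]
tool_rot: [-0.0, 0.98, -0.199, -0.0]
contact_force: [0.3, -0.3, 1.0]
gripper_width: 0.001
grasp_force: 0.4
```

move_arm:
  targets:
    - [[0,0,0,0.002,0],[0,0,0,0,0]]

```text
time: 11.52
tool_pos: [0.4793, -0.1167, 0.1213]
tool_rot: [0.0, 0.98, -0.199, 0.0]
contact_force: [-0.5, -0.5, 1.5]
gripper_width: 0.0
grasp_force: 0.7
```

move_arm:
  targets:
    - [[0,0,0,0.002,0],[0,0,0,0,0]]

```text
time: 11.68
tool_pos: [0.4794, -0.1167, 0.1205]
tool_rot: [0.0, 0.98, -0.199, -0.0]
contact_force: [-1.7, 0.2, 5.0]
gripper_width: 0.0
grasp_force: 1.9
```

move_arm:
  targets:
    - [[0,0,0,0.002,0],[0,0,0,0,0]]

```text
time: 11.85
tool_pos: [0.4795, -0.1168, 0.1197]
tool_rot: [0.0, 0.98, -0.199, -0.0]
contact_force: [-3.2, 0.6, 6.5]
gripper_width: -0.002
grasp_force: 3.3
```

move_arm:
  targets:
    - [[0,0,0,0.003,0],[0,0,0,0,0]]

```text
time: 12.02
tool_pos: [0.4795, -0.1169, 0.1187]
tool_rot: [0.0, 0.98, -0.199, -0.0]
contact_force: [-5.4, 0.5, 11.0]
gripper_width: -0.003
grasp_force: 5.4
```

move_arm:
  targets:
    - [[0,0,0,0.002,0],[0,0,0,0,0]]

```text
time: 12.18
tool_pos: [0.4796, -0.1171, 0.1182]
tool_rot: [0.0, 0.98, -0.199, -0.0]
contact_force: [-7.2, 0.3, 13.7]
gripper_width: -0.003
grasp_force: 6.9
```

move_arm:
  targets:
    - [[0,0,0,0.001,0],[0,0,0,0,0],[0,0,0,0,0],[0,0,0,0,0]]

```text
time: 12.52
tool_pos: [0.4797, -0.1172, 0.1179]
tool_rot: [0.001, 0.98, -0.199, -0.0]
contact_force: [-7.9, 0.9, 15.2]
gripper_width: 0.002
grasp_force: 7.9
```

move_arm:
  targets:
    - [[0,0,0,-0.005,0],[0,0,0,-0.01,0],[0,0,0,-0.03,0],[0,0,0,-0.05,0],[0,0,0,-0.05,0]]

```text
time: 12.93
tool_pos: [0.4782, -0.116, 0.2014]
tool_rot: [-0.001, 0.98, -0.199, -0.002]
contact_force: [0.9, -0.6, -0.2]
gripper_width: 0.001
grasp_force: 0.0
```

move_arm:
  targets:
    - [[0,0,0.06,-0.01,0],[0,0,0.065,0,0],[0,0,0.06,0,0],[0,0,0,0,0],[0,0,0,0,0]]

```text
time: 13.35
tool_pos: [0.4354, -0.2198, 0.2079]
tool_rot: [-0.0, 0.98, -0.201, -0.0]
contact_force: [-0.7, -0.1, -0.1]
gripper_width: -0.0
grasp_force: 0.0
```

```bash
python3 - <<'E'
from h import *
s=state();print(s["time"],s["tool_pos"],s["contact_force"])
a=cv2.resize(snap("top","t4")[150:250,290:400],(396,360),interpolation=2)[:,:,::-1]
b=cv2.resize(snap("side","s4")[160:230,240:318],(401,360),interpolation=2)[:,:,::-1]
cv2.imwrite("pics/c4.png",cv2.convertScaleAbs(np.hstack([a,b]),alpha=1.5))
c=-.41+.0087;R=np.array([[np.cos(c),-np.sin(c)],[np.sin(c),np.cos(c)]])
for th in(.5,.58,.66,.7):
    e=.58-th;p=np.array([.5444,-.0887])+R@np.array([-.048,-.055*np.cos(e)]);X=[*p,.094+.055*np.sin(e)]
    print(th,((proj("side",X)-[240,160])*[401/78,360/70]).round(1),((proj("top",X)-[290,150])*3.6).round(1))
E
```

```text
13.35 [ 0.43537933 -0.21981378  0.2078685 ] [-0.74727684 -0.08846108 -0.06760737]
0.5 [[351.  204.5]] [[220.  286.1]]
0.58 [[351.  210.8]] [[219.5 287.2]]
0.66 [[350.3 217.3]] [[218.5 288.1]]
0.7 [[349.8 220.6]] [[217.8 288.4]]
```

View pics/c4.png

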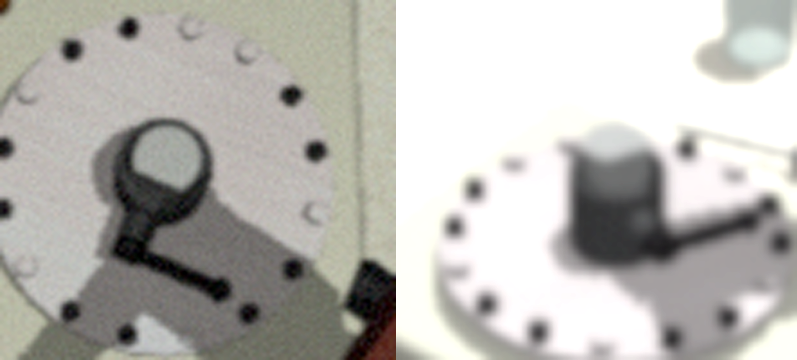

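The lever ball now sits at side crop (355,219), which matches a screw value of about 0.66. It's past level and staying there, and the arm is clear of everything. I'm handing the job in.

```bash
python3 -c "
from plant import job;print(job.job_done())"
```

```text
the job is handed in; nothing more can be done
None
```

I turned the collar to about -0.41 rad, facing the flat, and pressed the lever home with about 15 N vertical (17 N total). On release it stayed past level, with the screw at about 0.66 by camera, and I handed the job in at about 13.5 s with the arm clear; no verdict came back.

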